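# Load the test card into the leaning card rack and lock it

### The arm

A 7-joint arm with a two-finger parallel gripper is mounted at the origin on a cart in front of the work surface, level with it; the furniture and walls round the work are solid. World frame = base frame: x ahead of the robot, y to its left, z up, the work surface at z = 0. Lengths are in m, angles in rad, forces in N, time in s.
With the tool pointing down it reaches from about 0.4 to 0.85 m from the base axis. Payload 10.4 kg.
Tool frame: the origin (TCP) lies at the very end of the fingers, on their centre line; the grasp point (between the pads) lies 19 mm behind it (r.pinch_z is the distance from the TCP to the grasp point, in m); z points along the fingers, y is the line along which they close (so a half turn about z gives the same grasp; the last joint's range is limited). The gripper opens to 87 mm and grips with 3 to 60 N. Pads are 19 mm wide; open, the fingers measure 117 mm over their backs; the gripper's body (75 mm by 190 mm) begins 51 mm behind the grasp point.
Start: joints at [-1.207, 0.332, -0.065, 1.46, 0.022, 1.35, -0.088], TCP at [0.236, 0.579, 0.223] pointing down, gripper open.
Joint ranges: [-2.6, 2.6], [-0.5, 2.12], [-1.47, 1.34], [0.16, 2.42], [-1.27, 4.41], [0.06, 2.06], [-2.6, 2.6]. Speed limits (rad/s): [2.22, 2.22, 2.79, 2.79, 3.14, 3.14, 3.14].

### API

Orientations are given as a unit quaternion [x, y, z, w].
In Python, from bench import sensors, vision, r gives the robot as it stands.
- The arm moves only by the shell command python3 -m crank 'ROWS' [OPENING] [FORCE]. ROWS is JSON, a list of rows, each a list of 2 entries, a list of its own where there are three numbers: the shift along the tool's x, y, z normalised to -1 to 1, where 1 is 3 cm, then the turn about the tool's z normalised to -1 to 1, where 1 is 8 degrees. A call has 1 to 12 rows; each row shifts and turns the commanded pose from where the row before left it, along the tool's axes as they then stand; what a row does not reach is not made up. A row lasts 1/8 s, in which the tool goes at most 62.5 mm and 10.7 degrees, less where a joint would pass 70% of its speed; a pose out of reach is approached as far as the arm can. A call with a number of a shift or a turn outside -1 to 1 is refused whole. A call with a gripper value outside its range is refused whole. OPENING is the opening, from 0 (shut) to 1 (fully open), set as the call begins (- or left out, the last holds). The fingers move at their own pace and stop on an object; FORCE is the grip in N (left out, the last holds). Time passes only in rows, so rows that do not move let the fingers close. It gives the time, the measured TCP pose, the force, the opening and the grip force at its end, in the units of the state.
- sensors.read_state(): the state, without advancing time (a new reading comes with each control period).
- vision.camera(name): name is "scene" or "top"; returns the picture (400x640x3 uint8, red, green, blue); there is no depth.
- vision.camera_model(name): a dict with "vertical_fov" (degrees; the focal length in pixels is half the picture's height over the tangent of half this angle, whatever the lens; pixels are square), "cx", "cy" (the principal point, pixels), "camera_from_world" (4x4, takes a point from world to camera coordinates). Camera axes: x right, y down, z forward; pixel columns grow to the right and rows downward; lengths in m; the calibration is good to about 2 mm. A picture is of the moment at which its call begins. camera_model takes no time and is no camera call.
- r.close_job(): hands the job in; it is judged then, once.
The state is a dict: "time": time; "joint_positions": joint angles; "joint_vel": joint speeds; "joint_torque": joint torques, N m; "ee_pos": TCP position; "eef_rot": TCP orientation; "ft_force": force on the tool from outside, world axes, zero at the start; "torque": the same for the moment, N m; "width": finger opening in m; "grip_force": force on a finger pad.
Only numpy, scipy, OpenCV 4.12 (cv2) and the standard library are available. Lean on these libraries where they do the work, as an engineer would, in place of code of your own. Each camera call takes 0.05 s, during which the arm holds its last target. There are 200 camera calls.

### The job

Take the green circuit card by its orange handle out of its upright stand and slide it fully home into the one free slot of the leaning card rack, between its neighbours. Then swing the red lever on the rack's left side all the way to the back, so that the keeper bar closes over the card tops; leave the other cards and the things lying around where they are.

Things in the scene. Friction and masses are not known exactly. Their poses are not given: they have to be found in the camera images.
- card_grip (a point): centre of the green card's orange handle, the place to grasp: a block 40 mm wide (x), 14 mm thick (y), 50 mm tall (z) on top of the card's upper edge; grip it across the 14 mm. Axes: x along the card's width, y through its thickness, z from foot to handle. The point is 115 mm above the card's lower edge and 25 mm below the handle's top.
- card_foot (a point): middle of the lower edge of the green card, 115 mm below card_grip, same axes. Without its handle the card is 80 mm wide (x), 5 mm thick (y), 90 mm tall (z). It may go into the rack either way round.
- card: the whole green card with its orange handle, 80 x 14 x 140 mm, about 0.13 to 0.25 kg; origin at the middle of its lower edge (the same point as card_foot).
- stand: fixed black bench stand, 110 x 64 x 36 mm, in which the green card starts upright. Origin: centre of its underside on the bench. Its slot runs along its x (the card's x too), 86 mm long, 8 mm wide, its floor 10 mm up and its mouth 36 mm up, so the card stands 26 mm deep and can only leave upwards.
- rack: fixed card rack, 131 mm wide, grey cheeks and ribs; 5 parallel slots side by side along its y, 22 mm apart (y = -44, -22, 0, 22, 44 mm). Origin: middle of the rack, on the bench; x horizontal, from its front to its back; z up. The slots lean 30 degrees: a card goes in downwards and backwards along (0.5, 0, -0.866) in rack axes.
- slot: the one free slot, a middle one of the five, with a green connector. Origin: middle of its floor, 45 mm above the bench; z out of the slot (up, leaning 30 degrees to the rack's front), x along its width, y across the slots. Grooves 9 mm wide (y), 86 mm wall to wall (x), with rounded and flared mouths 58 to 70 mm up z. A card that is home stands on the floor, card tops level at 90 mm.
- keeper (a joint): angle (rad) of the keeper, a steel bar on a shaft along the rack's y, turned by the red lever at the rack's left (+y). 0 = open, lever leaning 40 degrees from vertical to the rack's front; 1.57 = closed at its stop, lever leaning 50 degrees to the back. Starts 0 to 0.25; light friction (about 2 N at the lever), stays where left. Its bar closes 3 mm above the card tops, if all cards are home.
- lever_grip (a point): on the axis of the red part of the lever, 50 mm from the shaft; the lever is 62 mm long to the middle of its rounded end, its red part 14 mm thick. It can be pushed from front to back with closed fingers.
- lever_pivot (a point): point of the shaft's axis at the lever's foot, fixed, 94 mm to the left (+y) of the rack's middle, 102 mm above the bench, 28 mm out from the cheek.
- card_a_top (a point): plain blue circuit card, 80 wide x 90 tall x 5 mm thick, no handle, standing fully home in the rack, loose. The point is the middle of its upper edge, 90 mm up the slot direction from the slot floor. Bystander: leave it seated.
- card_b_top (a point): plain blue circuit card, 80 wide x 90 tall x 5 mm thick, no handle, standing fully home in the rack, loose. The point is the middle of its upper edge, 90 mm up the slot direction from the slot floor. Bystander: leave it seated.
- card_c_top (a point): plain blue circuit card, 80 wide x 90 tall x 5 mm thick, no handle, standing fully home in the rack, loose. The point is the middle of its upper edge, 90 mm up the slot direction from the slot floor. Bystander: leave it seated.
- card_d_top (a point): plain blue circuit card, 80 wide x 90 tall x 5 mm thick, no handle, standing fully home in the rack, loose. The point is the middle of its upper edge, 90 mm up the slot direction from the slot floor. Bystander: leave it seated.
- driver_red: red-handled screwdriver, 162 mm, 23 mm thick, lying on the bench; origin at the underside of its middle. Bystander.
- tape_roll: roll of black tape lying flat, 55 mm across, 19 mm high; origin at the centre of its underside. Bystander.
- spool: wire spool standing up, 55 mm across, 42 mm high, behind the rack; origin at the centre of its underside. Bystander.

How it is judged:
On the way, in this order (a step that is already met when the one before it is completed fails the run):
1. the green card is out of the stand (z of card_foot in the frame of stand above 0.05 m), for 0.1 s.
2. the green card is fully home in the free slot with the keeper still open (x of card_foot in the frame of slot between -0.006 and 0.006 m and y of card_foot in the frame of slot between -0.005 and 0.005 m and z of card_foot in the frame of slot between -0.006 and 0.004 m and angle between the z axis of card_foot and the z axis of slot, either way round below 0.12 rad and angle between the x axis of card_foot and the x axis of slot, either way round below 0.12 rad and value of joint keeper below 0.8 rad), for 0.2 s.
At the end, for the whole second after the job is handed in: The green card's lower edge is on the floor of the free slot (within 4 mm of it along the slot, 6 mm along its width, 5 mm across), lined up with the slot within 7 degrees and at rest; the keeper is closed beyond 1.4 rad; the other four cards are within 10 mm of where they stood (x of card_foot in the frame of slot between -0.006 and 0.006 m and y of card_foot in the frame of slot between -0.005 and 0.005 m and z of card_foot in the frame of slot between -0.006 and 0.004 m and angle between the z axis of card_foot and the z axis of slot, either way round below 0.12 rad and angle between the x axis of card_foot and the x axis of slot, either way round below 0.12 rad and value of joint keeper above 1.4 rad and linear speed of card below 0.02 m/s and distance of each of card_a_top, card_b_top, card_c_top, card_d_top from where it was at the start of the episode below 0.01 m); the robot touches nothing.
It fails at once if a neighbouring card is pulled out or shifted by more than 10 mm (distance of any of card_a_top, card_b_top, card_c_top, card_d_top from where it was at the start of the episode above 0.01 m).
It fails at once if the screwdriver, tape roll or spool is moved by more than 20 mm (distance of any of driver_red, tape_roll, spool from where it was at the start of the episode above 0.02 m).
It fails at once if the keeper is swung over (past 0.8 rad) before the card is in its slot (value of joint keeper above 0.8 rad and z of card_foot in the frame of slot above 0.02 m).
It also fails if it takes over 51 s, if anything falls off the work surface, if the arm or the gripper's body presses on something with over 40 N, if the wrist force passes 120 N, or if a joint passes its speed limit or range.

## Working session

There is one attempt and no reset: what is moved stays moved. The work goes in short steps, Python scripts to look and compute and a shell command to move; the robot and the scene stay as the last step left them, time stands still between calls to the robot, and variables do not carry over. Pictures are saved under pics/ and viewed, at most 13 in all, crops included, and the job is handed in when it is done.

```bash
ls; mkdir -p pics
python3 - <<'E'
from bench import sensors, vision, r
import cv2, numpy as np
for n in("scene","top"):
    im=vision.camera(n); cv2.imwrite(f"pics/{n}0.png",im[:,:,::-1])
    m=vision.camera_model(n); print(n,m)
s=sensors.read_state(); print(s); print(r.pinch_z)
E
```

```text
pics
scene {'vertical_fov': 51.17096540616672, 'cx': 320.0917368236168, 'cy': 196.30902110990786, 'camera_from_world': array([[ 0.81120475,  0.58448227,  0.01809212, -0.47489928],
       [ 0.45815027, -0.61603337, -0.64078173, -0.23443593],
       [-0.36338021,  0.52809409, -0.7675099 ,  1.22079842],
       [ 0.        ,  0.        ,  0.        ,  1.        ]])}
top {'vertical_fov': 57.99040444473421, 'cx': 320.6266910421957, 'cy': 199.03365073037216, 'camera_from_world': array([[-0.00382329, -0.99965169, -0.02611271, -0.04082649],
       [-0.99121641,  0.00724045, -0.13205152,  0.61546743],
       [ 0.13219459,  0.02537847, -0.99089885,  0.87730746],
       [ 0.        ,  0.        ,  0.        ,  1.        ]])}
{'time': 0.1, 'joint_positions': array([-1.20660569,  0.33280813, -0.06471893,  1.46084353,  0.02164068,
        1.34991064, -0.08853133]), 'joint_vel': array([-4.72490856e-04, -1.03431788e-03,  5.10364904e-05, -8.09331505e-04,
        3.82878230e-04,  7.91305292e-04, -1.49473948e-03]), 'joint_torque': array([ 2.25090836e-03, -6.24555516e+01,  2.55238835e-02, -3.90714383e+01,
       -6.13393052e-02,  3.66982701e-02,  4.16171929e-05]), 'ee_pos': array([0.23563714, 0.57850677, 0.2218405 ]), 'eef_rot': array([ 1.92184902e-01,  9.81358527e-01, -6.31693062e-04, -7.73512009e-05]), 'ft_force': array([0.71903817, 0.89748129, 0.24026468]), 'torque': array([-0.00046953,  0.01163137,  0.00745688]), 'grip_force': 0.0, 'width': 0.08708732698846235}
0.0187
```

View pics/scene0.png

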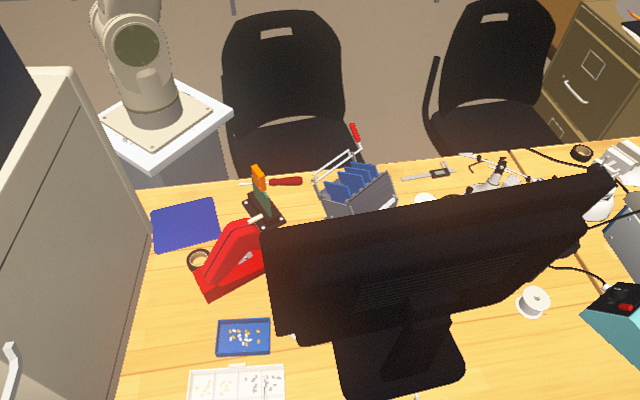

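View pics/top0.png

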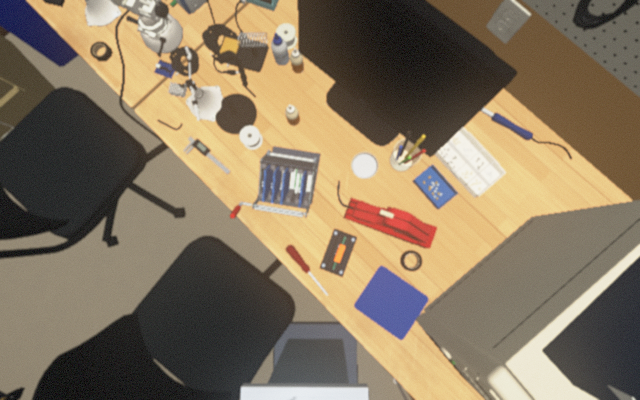

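Run:
```python
import cv2
a=cv2.imread("pics/top0.png")[140:280,225:411]; cv2.imwrite("pics/tc.png",cv2.resize(a,None,fx=4.285,fy=4.285,interpolation=cv2.INTER_CUBIC)[:600,:800])
a=cv2.imread("pics/scene0.png")[115:235,235:405]; cv2.imwrite("pics/sc.png",cv2.resize(a,None,fx=4.7,fy=4.7,interpolation=cv2.INTER_CUBIC)[:600,:800])
```

```text
(no output)
```

View pics/tc.png

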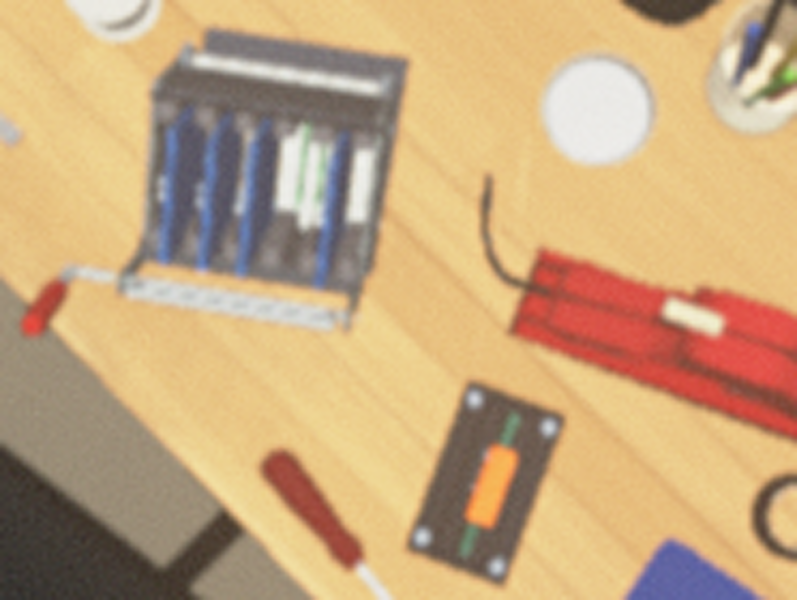

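View pics/sc.png

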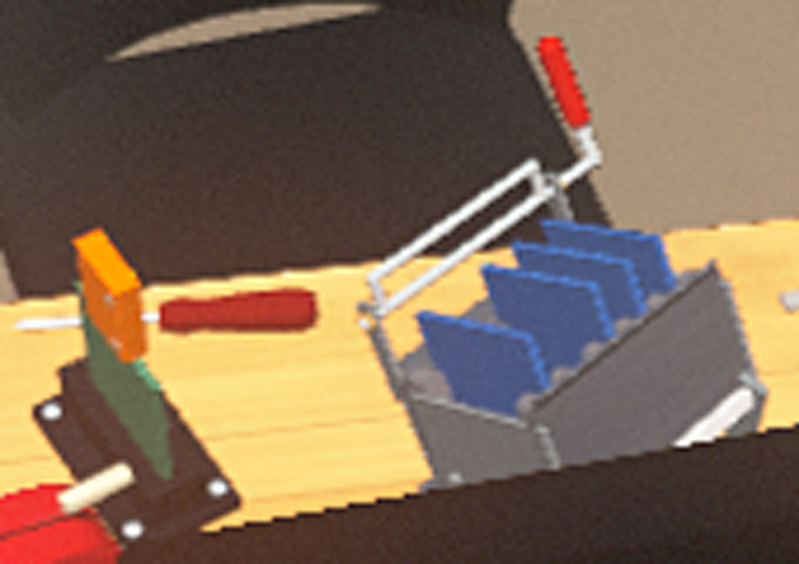

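```bash
cat > h.py <<'E'
import numpy as np, cv2
from bench import vision, sensors
from scipy.spatial.transform import Rotation as R
def ray(n,p):
    m=vision.camera_model(n); T=m["camera_from_world"]; f=200/np.tan(np.radians(m["vertical_fov"]/2))
    d=T[:3,:3].T@np.array([(p[0]-m["cx"])/f,(p[1]-m["cy"])/f,1]); return -T[:3,:3].T@T[:3,3], d/np.linalg.norm(d)
def plane(n,p,z):
    o,d=ray(n,p); return o+d*(z-o[2])/d[2]
def tri(pt,ps):
    A=np.zeros((3,3));b=np.zeros(3);L=[ray("top",pt),ray("scene",ps)]
    for o,d in L: P=np.eye(3)-np.outer(d,d);A+=P;b+=P@o
    x=np.linalg.solve(A,b); return x, sum(np.linalg.norm(np.cross(x-o,d)) for o,d in L)
def proj(n,X):
    m=vision.camera_model(n); T=m["camera_from_world"]; f=200/np.tan(np.radians(m["vertical_fov"]/2))
    c=T[:3,:3]@np.asarray(X)+T[:3,3]; return np.array([m["cx"]+f*c[0]/c[2],m["cy"]+f*c[1]/c[2]])
TC=lambda a,b:(225+(a+.5)/4.285-.5,140+(b+.5)/4.285-.5)
SC=lambda a,b:(235+(a+.5)/4.7-.5,115+(b+.5)/4.7-.5)
def go(target,yaw=None):
    "shift in row units (3cm) along tool axes (after turn by yaw deg)"
    s=sensors.read_state(); r=R.from_quat(s["eef_rot"])
    if yaw: r=r*R.from_euler('z',yaw,degrees=True)
    return np.round(r.inv().apply(np.asarray(target)-s["ee_pos"])/.03,2)
E
python3 - <<'E'
from h import *
np.set_printoptions(precision=4,suppress=True)
for t,s in zip([(165,262),(204,268),(243,275),(322,287)],[(545,222),(515,245),(487,268),(420,315)]):
    print("card front-top",plane("top",TC(*t),.103),plane("scene",SC(*s),.103),*tri(TC(*t),SC(*s)))
print("handle",plane("top",TC(493,487),.15),plane("scene",SC(108,262),.15),*tri(TC(493,487),SC(108,262)))
for n in("top","scene"):
    im=cv2.imread(f"pics/{n}0.png"); hsv=cv2.cvtColor(im,cv2.COLOR_BGR2HSV)
    m=cv2.inRange(hsv,(8,170,170),(17,255,255))
    m[:, :200]=0
    c=max(cv2.findContours(m,0,2)[0],key=cv2.contourArea); r=cv2.minAreaRect(c); b=cv2.boxPoints(r)
    print(n,r,[plane(n,p,.15)[:2] for p in b])
for n,a in(("stand bolts",[(474,399),(549,428),(422,538),(496,566)]),):
    print(n,[plane("top",TC(*p),.012)[:2] for p in a], [plane("scene",SC(*p),.012)[:2] for p in [(51,411),(132,528),(217,488)]])
print("lever tip",tri(TC(33,325),SC(550,43)),"lever foot",tri(TC(70,272),SC(597,155)))
print("slots rail", plane("top",TC(133,287),.102),plane("top",TC(345,322),.102))
E
```

```text
card front-top [0.6037 0.0908 0.103 ] [0.6043 0.0917 0.103 ] [0.6041 0.0911 0.1032] 0.0010275450611038602
card front-top [0.6002 0.0691 0.103 ] [0.6011 0.0697 0.103 ] [0.6007 0.0695 0.1027] 0.0011089026971894927
card front-top [0.5962 0.0474 0.103 ] [0.5988 0.0488 0.103 ] [0.5974 0.0485 0.1019] 0.0028677166901582606
card front-top [0.5892 0.0036 0.103 ] [0.5905 0.0045 0.103 ] [0.5898 0.0041 0.1027] 0.0015983687352293982
handle [ 0.4805 -0.0883  0.15  ] [ 0.4828 -0.0884  0.15  ] [ 0.481  -0.0878  0.1483] 0.001517888066590009
top ((334.91998291015625, 257.44000244140625), (1.6000001430511475, 5.199999809265137), 36.869895935058594) [array([ 0.4681, -0.073 ]), array([ 0.4771, -0.0799]), array([ 0.475 , -0.0827]), array([ 0.466 , -0.0758])]
scene ((258.6024475097656, 177.47802734375), (28.286428451538086, 12.0130033493042), 77.90524291992188) [array([ 0.4589, -0.0863]), array([ 0.474 , -0.0656]), array([ 0.5351, -0.1179]), array([ 0.5205, -0.1372])]
stand bolts [array([ 0.5308, -0.081 ]), array([ 0.5132, -0.1259]), array([ 0.4482, -0.0492]), array([ 0.4317, -0.0932])] [array([ 0.4318, -0.0943]), array([ 0.5132, -0.1255]), array([ 0.531, -0.082])]
lever tip (array([0.5646, 0.1488, 0.1583]), np.float64(0.0010261796489483663)) lever foot (array([0.5995, 0.1443, 0.1052]), np.float64(0.003320025166237264))
slots rail [0.59   0.1086 0.102 ] [ 0.5698 -0.0091  0.102 ]
```

```bash
python3 -m crank '[[[-0.66,-0.73,0],-0.12],[[-0.66,-0.73,0],0],[[-0.66,-0.73,0],0],[[-0.66,-0.73,0],0],[[-0.66,-0.73,0],0],[[-0.66,-0.73,0],0],[[-0.66,-0.73,0],0],[[-0.66,-0.73,0],0],[[-0.66,-0.73,0],0],[[-0.66,-0.73,0],0],[[-0.66,-0.73,0],0],[[-0.66,-0.73,0],0]]' 0.6 15 && python3 -m crank '[[[-0.66,-0.73,0],0],[[-0.66,-0.73,0],0],[[-0.66,-0.73,0],0],[[-0.66,-0.73,0],0],[[-0.66,-0.73,0],0],[[-0.66,-0.73,0],0],[[-0.66,-0.73,0],0],[[-0.66,-0.73,0],0],[[-0.66,-0.73,0],0],[[-0.66,-0.73,0],0],[[0,0,0],0]]'
python3 -c "
from h import *
print(go([.481,-.0877,.116]))"
```

```text
time: 1.6
ee_pos: [0.3619, 0.2467, 0.2223]
eef_rot: [0.184, 0.983, -0.0, -0.0]
ft_force: [0.3, 0.4, 0.6]
width: 0.0524
grip_force: 0.0
time: 2.98
ee_pos: [0.4673, -0.03, 0.2223]
eef_rot: [0.186, 0.983, -0.0, -0.0]
ft_force: [0.1, -0.5, -0.1]
width: 0.052
grip_force: 0.0
[-1.13 -1.62  3.54]
```

```bash
python3 -m crank '[[[-0.56,-0.81,0],0],[[-0.57,-0.81,0],0],[[0,0,0],0]]' && python3 -c "
from h import *
print(go([.481,-.0877,.116]))
cv2.imwrite('pics/a.png',vision.camera('top')[180:280,270:400,::-1].repeat(5,0).repeat(5,1))"
```

```text
time: 3.35
ee_pos: [0.481, -0.0867, 0.2223]
eef_rot: [0.185, 0.983, -0.0, -0.0]
ft_force: [-0.0, -0.1, 0.3]
width: 0.0519
grip_force: 0.0
[-0.01 -0.03  3.54]
```

View pics/a.png

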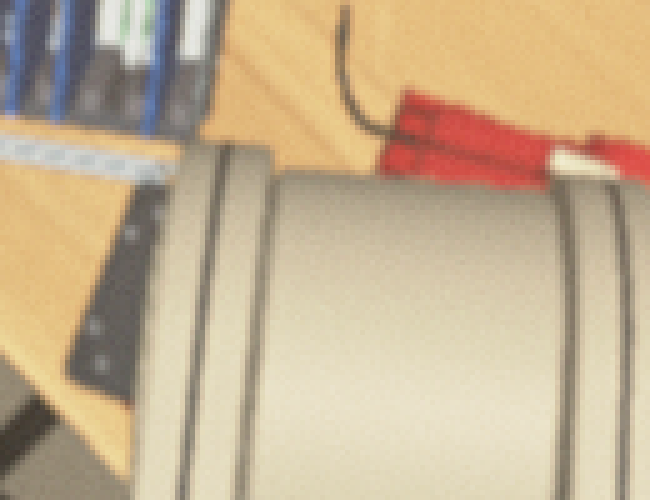

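```bash
python3 -m crank '[[[0,0,0.9],0],[[0,0,0.9],0],[[0,-0.02,0.9],0],[[0,0,0.84],0],[[0,0,0],0]]' && python3 -m crank '[[[0,0,0],0],[[0,0,0],0],[[0,0,0],0],[[0,0,0],0]]' 0 25
```

```text
time: 4.03
ee_pos: [0.4796, -0.0846, 0.1149]
eef_rot: [0.183, 0.983, -0.0, -0.002]
ft_force: [-0.3, 0.0, 0.7]
width: 0.0524
grip_force: 0.0
time: 4.53
ee_pos: [0.4812, -0.0861, 0.1167]
eef_rot: [0.184, 0.983, 0.0, 0.0]
ft_force: [-0.6, 0.3, 0.5]
width: 0.0198
grip_force: 0.0
```

```bash
python3 -m crank '[[[0,0,0],0],[[0,0,0],0],[[0,0,0],0]]' 0 25
```

```text
time: 4.9
ee_pos: [0.4811, -0.0863, 0.1165]
eef_rot: [0.184, 0.983, 0.0, 0.0]
ft_force: [-1.0, 1.0, 3.5]
width: 0.0138
grip_force: 24.9
```

```bash
python3 -m crank '[[[0,0,-0.4],0],[[0,0,0],0],[[0.3,0,-0.08],0],[[0.3,0,-0.06],0],[[0.3,0,-0.04],0],[[0.3,0,-0.02],0],[[0.3,0,0],0],[[0.3,0,0.03],0],[[0.3,0,0.05],0],[[0.1,0,0.03],0],[[0,0,0],0]]' && python3 -c "
from h import *
cv2.imwrite('pics/b.png',cv2.resize(vision.camera('scene')[115:235,235:405,::-1],None,fx=4.7,fy=4.7))"
```

```text
time: 6.28
ee_pos: [0.4191, -0.0621, 0.1309]
eef_rot: [0.184, 0.983, 0.0, -0.0]
ft_force: [0.4, -1.1, 1.7]
width: 0.0139
grip_force: 25.0
```

View pics/b.png

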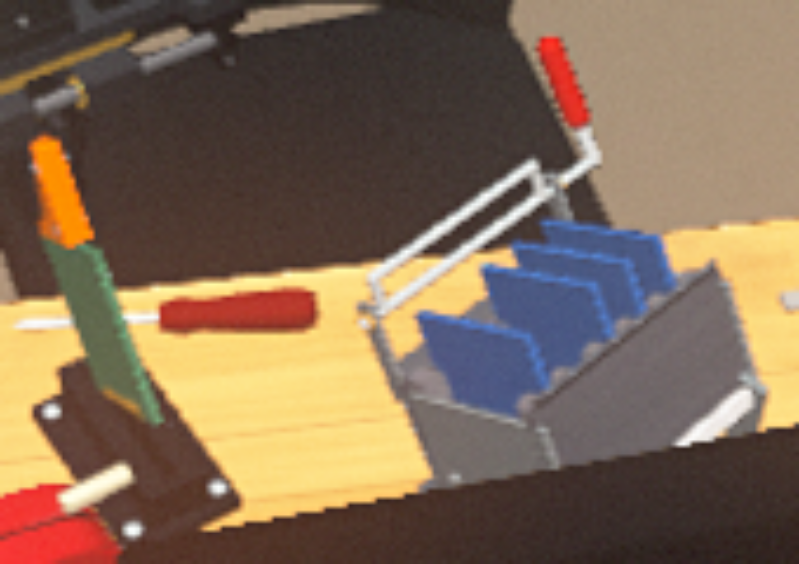

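```bash
cat >> h.py <<'E'
def inplane(n,p):
    "point in vertical card plane through TCP: (u along -toolx, z), rel. TCP"
    s=sensors.read_state(); M=R.from_quat(s["eef_rot"]).as_matrix(); o,d=ray(n,p); N=M[:,1]
    X=o+d*((s["ee_pos"]-o)@N)/(d@N)-s["ee_pos"]; return np.array([-X@M[:,0],X[2]])*1000
E
python3 -c "
from h import *
a=inplane('scene',SC(92,240));b=inplane('scene',SC(156,421));print(a,b,np.linalg.norm(a-b),np.degrees(np.arctan2(b[0]-a[0],a[1]-b[1])))
for p in [(33,140),(57,140),(92,238),(43,238),(62,245)]: print(p,inplane('scene',SC(*p)))
"
```

```text
[49.60404817 15.79118794] [ 97.42512938 -65.88271005] 94.64397192095156 30.34950275179118
(33, 140) [-5.77808155 33.9089916 ]
(57, 140) [25.23573475 58.52658613]
(92, 238) [49.96615258 17.41792562]
(43, 238) [-15.46962708 -39.85773617]
(62, 245) [  9.65338148 -22.71125782]
```

```bash
python3 -m crank '[[[-0.05,0,-0.3],0],[[0,0,-0.9],0],[[0,0,-0.9],0],[[0,0,-0.9],0],[[0,0,-0.9],0],[[0,0,-0.9],-0.74],[[0,0,0],-0.74],[[0,0,0],0]]' - 35 && python3 -c "
from h import *
s=sensors.read_state();print(np.degrees(2*np.arcsin(s['eef_rot'][0])),go([.5648,.0310,.275]))"
```

```text
time: 7.32
ee_pos: [0.4205, -0.0627, 0.2751]
eef_rot: [0.082, 0.997, 0.0, -0.001]
ft_force: [0.9, -0.3, -2.6]
width: 0.0137
grip_force: 35.0
9.3896055667208 [-4.24  3.87 -0.  ]
```

```bash
python3 -m crank '[[[-0.53,0.48,0],0],[[-0.53,0.48,0],0],[[-0.53,0.48,0],0],[[-0.53,0.48,0],0],[[-0.53,0.49,0],0],[[-0.53,0.49,0],0],[[-0.53,0.49,0],0],[[-0.53,0.49,0],0],[[0,0,0],0],[[0,0,0],0]]' && python3 -c "
from h import *
s=sensors.read_state();print(np.degrees(2*np.arcsin(s['eef_rot'][0])),go([.5648,.0310,.2168]))
im=vision.camera('scene')[:,:,::-1];cv2.imwrite('pics/c0.png',im)
cv2.imwrite('pics/c.png',cv2.resize(im[75:205,270:410],None,fx=4.6,fy=4.6))"
```

```text
time: 8.57
ee_pos: [0.5647, 0.0308, 0.2746]
eef_rot: [0.083, 0.997, -0.0, -0.001]
ft_force: [-0.3, -0.4, -2.4]
width: 0.0137
grip_force: 35.0
9.469670713608153 [-0.    0.01  1.93]
```

View pics/c.png

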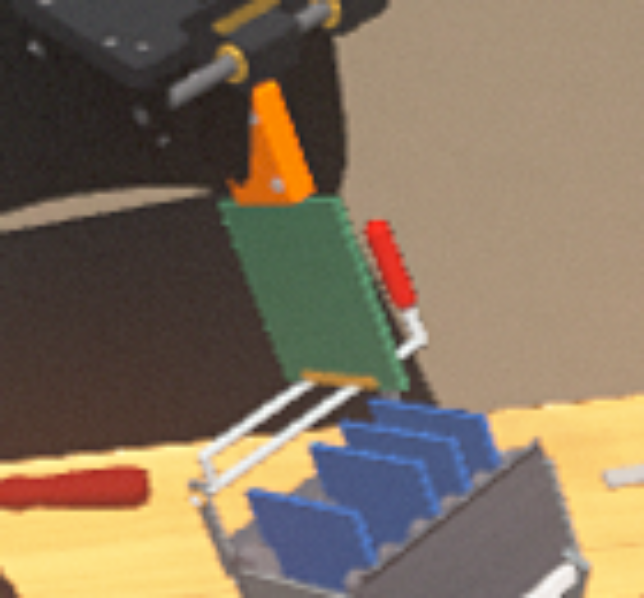

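```bash
python3 -c "
from h import *
C=lambda a,b:(270+(a+.5)/4.6-.5,75+(b+.5)/4.6-.5)
P=[inplane('scene',C(*p)) for p in [(222,204),(290,382),(398,390),(334,200)]]
print(P); tl,bl,br,tr=P
an=lambda v:np.degrees(np.arctan2(v[0],-v[1]))
print(an(bl-tl),an(br-tr),np.degrees(np.arctan2(*(br-bl)[::-1])),'foot',(bl+br)/2)"
```

```text
[array([-14.19167126, -32.40301864]), array([  32.37399147, -109.83946486]), array([ 95.18431608, -69.5061235 ]), array([50.6972213 ,  8.73552869])]
31.020192745373652 29.62194669854164 32.70634916642619 foot [ 63.77915378 -89.67279418]
```

```bash
python3 -m crank '[[[0,0,0.64],0],[[0,0,0.64],0],[[0.03,0,0.64],0],[[0,0,0],0],[[-0.2,0,0.346],0],[[-0.2,0,0.346],0],[[-0.2,0,0.346],0],[[-0.2,0,0.346],0],[[0,0,0],0]]' - 20 && python3 -c "
from h import *
print(go([.5648+.095*.5*.9866,.0310-.0475*.163,.2168-.0823]))
im=vision.camera('scene')[:,:,::-1]
cv2.imwrite('pics/d.png',cv2.resize(im[75:205,270:410],None,fx=4.6,fy=4.6))"
```

```text
time: 9.75
ee_pos: [0.5879, 0.0273, 0.1746]
eef_rot: [0.082, 0.997, -0.0, -0.001]
ft_force: [-1.7, -0.1, -2.9]
width: 0.0137
grip_force: 20.0
[-0.8  -0.    1.34]
```

View pics/d.png

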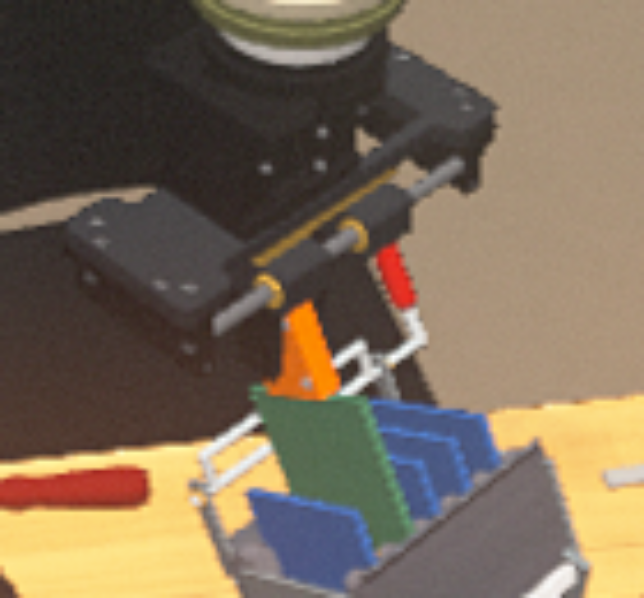

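```bash
python3 -m crank '[[[-0.2,0,0.335],0],[[-0.2,0,0.335],0],[[-0.2,0,0.335],0],[[0,0,0],0]]' - 20 && python3 -m crank '[[[-0.1,0,0.17],0],[[0,0,0],0]]'; python3 -m crank '[[[-0.1,0,0.17],0],[[0,0,0],0]]';  python3 -c "
from h import *
print(go([.5648+.095*.5*.9866,.0310-.0475*.163,.2168-.0823]))"
```

```text
time: 10.3
ee_pos: [0.606, 0.0243, 0.1447]
eef_rot: [0.082, 0.997, -0.0, -0.0]
ft_force: [0.8, 0.1, -1.0]
width: 0.014
grip_force: 20.0
time: 10.55
ee_pos: [0.609, 0.0241, 0.1405]
eef_rot: [0.082, 0.997, -0.0, 0.0]
ft_force: [-0.9, -0.5, -1.8]
width: 0.0138
grip_force: 20.0
time: 10.8
ee_pos: [0.612, 0.0237, 0.1355]
eef_rot: [0.082, 0.997, 0.0, 0.0]
ft_force: [-0.3, 0.5, -1.7]
width: 0.0139
grip_force: 20.0
[ 0.01 -0.02  0.03]
```

```bash
python3 -m crank '[[[-0.05,0,0.09],0],[[0,0,0],0]]'; python3 -m crank '[[[-0.05,0,0.09],0],[[0,0,0],0]]'
```

```text
time: 11.05
ee_pos: [0.6137, 0.0235, 0.1349]
eef_rot: [0.082, 0.997, 0.001, 0.001]
ft_force: [-8.2, 0.0, 15.2]
width: 0.0139
grip_force: 20.0
time: 11.3
ee_pos: [0.6157, 0.0232, 0.1328]
eef_rot: [0.082, 0.997, 0.001, 0.001]
ft_force: [-8.3, 1.3, 20.1]
width: 0.014
grip_force: 20.0
```

```bash
python3 -m crank '[[[0,0,0],0],[[0,0,0],0],[[0,0,0],0],[[0,0,0],0]]' 0.4; python3 -m crank '[[[0,0,-0.5],0],[[0,0,-0.9],0],[[0,0,-0.9],0],[[0,0,-0.9],0],[[0,0,-0.9],0],[[0,0,0],0]]' 0; python3 -c "
from h import *
im=vision.camera('scene')[:,:,::-1]
cv2.imwrite('pics/e.png',cv2.resize(im[75:205,270:410],None,fx=4.6,fy=4.6))"
```

```text
time: 11.8
ee_pos: [0.6147, 0.0232, 0.13]
eef_rot: [0.082, 0.997, -0.0, -0.0]
ft_force: [0.2, 0.6, 0.0]
width: 0.034
grip_force: 0.0
time: 12.55
ee_pos: [0.6159, 0.0229, 0.2564]
eef_rot: [0.082, 0.997, 0.001, 0.002]
ft_force: [0.6, -0.0, -0.2]
width: 0.0005
grip_force: 0.0
```

View pics/e.png

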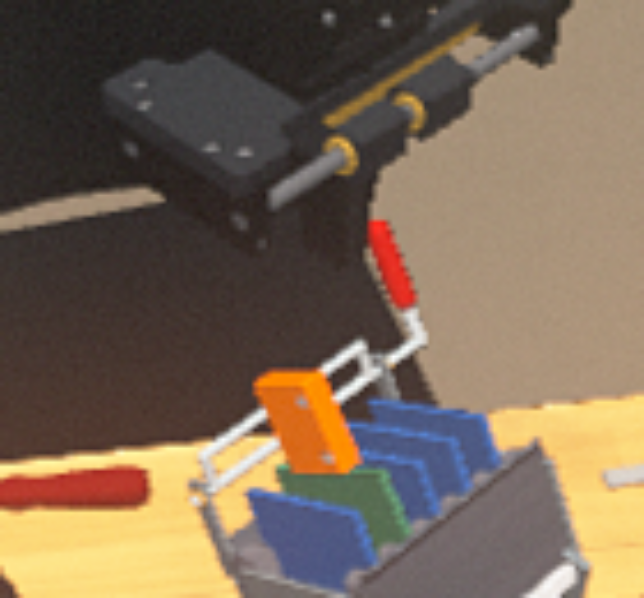

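```bash
python3 -c "
from h import *
print(go([.5261,.158,.136]))"
```

```text
[3.67 3.95 3.95]
```

```bash
python3 -m crank '[[[0.61,0.66,0],0],[[0.61,0.66,0],0],[[0.61,0.66,0],0],[[0.61,0.66,0],0],[[0.61,0.66,0],0],[[0.61,0.66,0],0],[[0,0,0.8],0],[[0,0,0.8],0],[[0,0,0.8],0],[[0,0,0.8],0],[[0,0,0.75],0],[[0,0,0],0]]' 0; python3 -c "
from h import *
print(go([.5261,.158,.136]))
im=vision.camera('scene')[:,:,::-1]
cv2.imwrite('pics/f.png',cv2.resize(im[75:205,270:410],None,fx=4.6,fy=4.6))"
```

```text
time: 14.1
ee_pos: [0.5242, 0.1577, 0.1328]
eef_rot: [0.082, 0.997, -0.001, -0.002]
ft_force: [-0.3, -0.5, 0.1]
width: 0.0005
grip_force: 0.0
[-0.06  0.02 -0.11]
```

View pics/f.png

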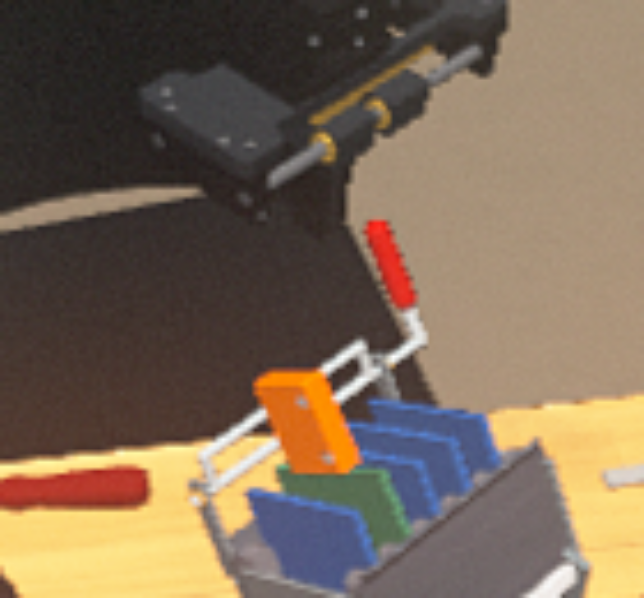

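```bash
python3 -m crank '[[[-0.3,0,-0.05],0],[[-0.3,0,0],0],[[-0.25,0,0],0],[[-0.25,0,0],0],[[-0.25,0,0],0],[[-0.25,0,0],0],[[-0.25,0,0],0],[[-0.25,0,0],0],[[-0.25,0,0],0],[[-0.25,0,0],0],[[-0.25,0,0],0],[[0,0,0],0]]'; python3 -m crank '[[[-0.2,0,0],0],[[0,0,0],0]]'; python3 -m crank '[[[-0.15,0,0],0],[[0,0,0],0]]'
```

```text
time: 15.65
ee_pos: [0.6109, 0.1443, 0.1362]
eef_rot: [0.082, 0.997, 0.0, 0.0]
ft_force: [-0.1, 0.6, 0.9]
width: 0.0008
grip_force: 0.2
time: 15.9
ee_pos: [0.6165, 0.1434, 0.1364]
eef_rot: [0.082, 0.997, 0.0, 0.0]
ft_force: [-1.3, -0.1, -0.7]
width: 0.0004
grip_force: 0.4
time: 16.15
ee_pos: [0.6208, 0.1426, 0.1363]
eef_rot: [0.082, 0.997, 0.0, 0.0]
ft_force: [-0.8, 0.5, -0.0]
width: 0.0004
grip_force: 0.7
```

Continue in small steps until the stop is felt.

```bash
python3 -m crank '[[[-0.15,0,0],0],[[0,0,0],0]]'; python3 -m crank '[[[-0.12,0,0],0],[[0,0,0],0]]';  python3 -c "
from h import *
im=vision.camera('scene')[:,:,::-1]
cv2.imwrite('pics/g.png',cv2.resize(im[75:205,270:410],None,fx=4.6,fy=4.6))"
```

```text
time: 16.4
ee_pos: [0.6224, 0.1425, 0.1356]
eef_rot: [0.081, 0.997, 0.0, -0.003]
ft_force: [-14.3, 1.5, 7.3]
width: 0.0005
grip_force: 7.2
time: 16.65
ee_pos: [0.6233, 0.1426, 0.1352]
eef_rot: [0.081, 0.997, -0.0, -0.006]
ft_force: [-25.7, 0.9, 12.5]
width: 0.0004
grip_force: 13.3
```

View pics/g.png

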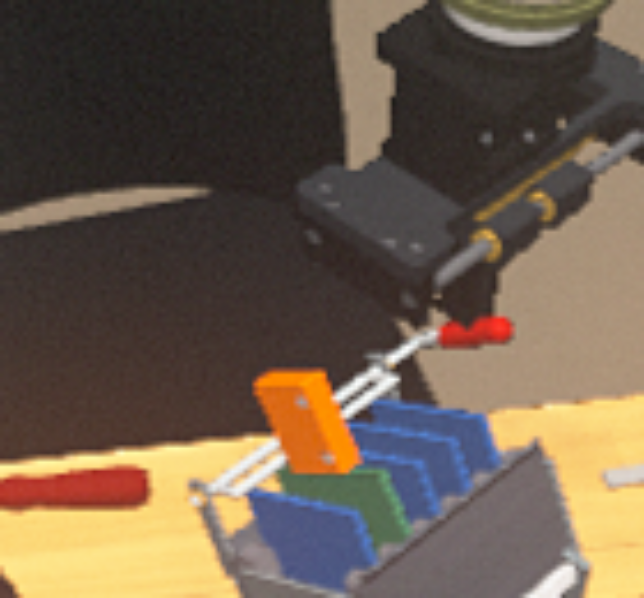

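```bash
python3 -m crank '[[[0.3,0,-0.1],0],[[0.4,0,-0.3],0],[[0,0,-0.9],0],[[0,0,-0.9],0],[[0,0,-0.9],0],[[0,0,-0.9],0],[[0,0,0],0],[[0,0,0],0]]'; python3 -c "
from h import *
for a in (1.4,1.57):
  t=a-np.radians(40); X=np.array([.5996,.1428,.102])+.062*np.array([.9866*np.sin(t),-.163*np.sin(t),np.cos(t)]); p=proj('scene',X);print(a,p,(p-[270,75])*4.6)
im=vision.camera('scene')[:,:,::-1]
cv2.imwrite('pics/hh.png',cv2.resize(im[75:205,270:410],None,fx=4.6,fy=4.6))
h=cv2.cvtColor(np.ascontiguousarray(im),cv2.COLOR_BGR2HSV); m=cv2.inRange(h,(0,180,130),(6,255,255)); m[:,:345]=0;m[:,410:]=0;m[:100]=0;m[170:]=0
ys,xs=np.nonzero(m);print(xs.min(),xs.max(),ys.min(),ys.max())"
```

```text
time: 17.7
ee_pos: [0.6075, 0.1447, 0.2559]
eef_rot: [0.082, 0.997, 0.0, 0.0]
ft_force: [0.1, 0.4, 0.2]
width: 0.0004
grip_force: 0.0
1.4 [375.68312805 142.75157718] [486.14238903 311.65725501]
1.57 [377.79039125 146.80078447] [495.83579976 330.28360858]
366 380 144 149
```

View pics/hh.png

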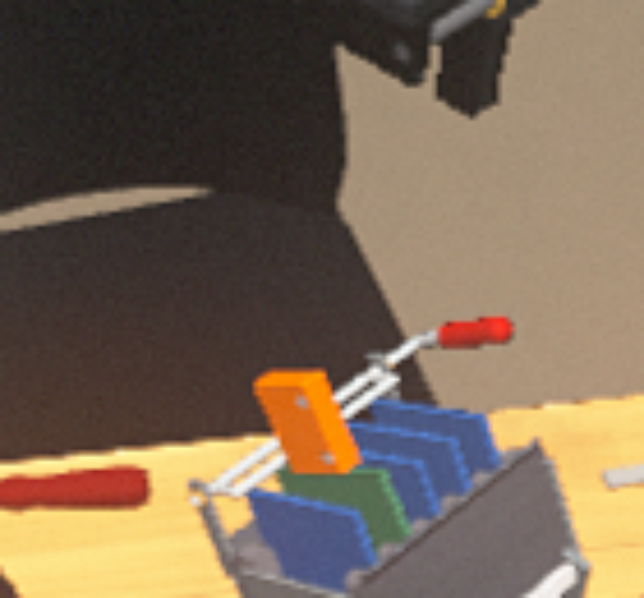

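The picture shows the lever's rounded end centred near crop pixel (498,329), which matches the fully closed prediction of (496,330). The card is still level with its neighbours and the arm is clear of everything.

```bash
python3 -c "
from bench import r
print(r.close_job())"
```

```text
the job is handed in; nothing more can be done
None
```

The green card is home in the free slot, the keeper is closed at its stop and the arm is clear of everything; I handed the job in at about 18 s, and the judge returned no verdict.

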